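# Clamp the slide-shutter unit and hold its shutter half open

## Robot

A 6-joint arm with a two-finger parallel gripper is mounted at the origin on a cart in front of the work surface, level with it; the furniture and walls round the work are solid. World frame = base frame: x ahead of the robot, y to its left, z up, the work surface at z = 0. Lengths are in mm, angles in rad, forces in N, time in s.
With the tool pointing down it reaches from about 350 to 975 mm from the base axis. Payload 7.1 kg.
Tool frame: the origin (TCP) lies midway between the tips of the shut fingers; the grasp point (between the pads) lies ctrl.grip_point_offset behind it (ctrl.grip_point_offset is the distance from the TCP to the grasp point, in mm); z points along the fingers, y is the line along which they close (so a half turn about z gives the same grasp; the last joint's range is limited). The gripper opens to 88 mm and grips with 3 to 60 N. Pads are 20 mm wide; open, the fingers measure 115 mm over their backs; the gripper's body (75 mm by 178 mm) begins 61 mm behind the grasp point.
Start: joints at [1.096, 0.423, 1.63, -0, 1.089, -0.019], TCP at [275.08, 561.191, 189.875] pointing down, gripper open.
Joint ranges: [-3, 3], [-0.9, 2.11], [0.09, 2.58], [-1.31, 4.45], [0.11, 2.69], [-2.54, 2.54]. Speed limits (rad/s): [2.39, 2.39, 3.01, 3.14, 3.14, 3.14].

## Interface

Orientations are given as a rotation vector (axis times angle).
In Python, from workcell import ctrl, get_image, close_job, finder gives the robot as it stands.
- The arm moves only by the tool servo_tool, never from a script. Its argument "deltas" is a list of rows, each a list of 2 entries, a list of its own where there are three numbers: the shift along the tool's x, y, z in mm, then the turn, a rotation vector about the tool's x, y, z in rad. A call has 1 to 5 rows; each row is the pose to reach, as a shift and turn from the pose commanded when the call began, along the tool's axes at that moment; what a row does not reach only later rows make up. A row lasts 1/12 s, in which the tool goes at most 41.7 mm and 7.16 degrees, less where a joint would pass 70% of its speed; a pose out of reach is approached as far as the arm can. A call with a gripper value outside its range is refused whole. "grip" is the closure, from -1 (fully open) to 1 (shut), so that 0 is half open, set as the call begins (left out, the last holds). The fingers move at their own pace and stop on an object; the grip force is fixed at half the most. Time passes only in rows, so rows that repeat a pose let the fingers close. It gives the time, the measured TCP pose, the force, the opening and the grip force at its end, in the units of the state.
- ctrl.get_obs(): the state, without advancing time (a new reading comes with each control period).
- get_image(name): name is "scene" or "side" or "wrist"; returns a dict with "frame" (480x640x3 uint8, blue, green, red), "depth" (480x640 float32, mm along the optical axis (not along the pixel's ray), 0 where there is no reading), "K" (3x3 intrinsics, pixels), "dist" ([k1, k2, p1, p2, k3] as OpenCV has them; the pictures are not rectified), "pose" (4x4, takes a point from camera to world coordinates). Camera axes: x right, y down, z forward; pixel columns grow to the right and rows downward; lengths in mm; the calibration is good to about 2 mm. A picture is of the moment at which its call begins.
- close_job(): hands the job in; it is judged then, once.
Trained networks look in a picture, given as the dict that the camera call returned (one of the last four; its "shot" number tells which), for a name from the list of things; names that differ only in an ending like _2 or _b are one class to them, and where a whole thing is asked for, a point or a joint stands for the part that bears it (a point fixed in the world has none). Each returns a list of dicts, best first, with "score" (0 to 1); they miss things now and then, are a little off and sometimes report something else, mostly with a low value. They report only what shows in the picture. A call takes as long as a camera call.
- finder.search_frame(query, picture): "rect" ([centre column, centre row, width, height] as shares, 0 to 1, of the picture: columns of its width, rows of its height, round what is visible of it).
- finder.silhouettes(query, picture): "mask" (480x640 bool, what is visible of it) and "rect" ([centre column, centre row, width, height] as shares, 0 to 1, of the picture: columns of its width, rows of its height, round what is visible of it).
The state is a dict: "t": time; "qpos": joint angles; "qvel": joint speeds; "joint_torque": joint torques, N m; "ee_pos": TCP position; "orientation": TCP orientation; "ft_force": force on the tool from outside, world axes, zero at the start; "moment": the same for the moment, N m; "width": finger opening in mm; "grasp_force": force on a finger pad.
Only numpy, scipy, OpenCV 4.12 (cv2) and the standard library are available. Lean on these libraries where they do the work, as an engineer would, in place of code of your own. Each camera call takes 0.05 s, during which the arm holds its last target. There are 200 camera calls.

## Task

The slide-shutter unit lies loose in the screw-clamp fixture: crank the clamp clockwise (seen from above) until the crank comes up against its stop, so that the pad holds the unit down tight. Then slide the unit's sprung shutter away from the clamp to half open, without running it on to the fully open end, and finish holding it there, still, against its spring, with the unit still clamped: do not let go at the end. Leave the pliers, tweezers, block, matchbox, tin and bowl around it where they are.

Things in the scene. Friction and masses are not known exactly. Their poses are not given: they have to be found in the camera images.
- fixture: Screw-clamp fixture, fixed. Steel base plate x -50..80, y -140..140, z 0..12 mm; origin on the table under the unit's nest. +y runs along the unit to the clamp end, +x to the rear. Grey column (x 51..77, y 58..122 mm) with an arm (x -27..77 mm, top z 110 mm) over the unit; screw at x 0, y 90 mm. Guide strips, top z 21 mm, run beside the unit at x -44..-33 and 33..44 mm.
- screw_axis (a point): Point on the vertical axis about which the crank turns, at the half height of the crank's knob (143 mm above the table when read in z). The crank arm is 14 mm wide, its top is at z 123 mm, its hub (22 mm across) ends at z 125 mm; the crank keeps its height as it turns.
- crank_knob (a point): Middle of the crank's upright black knob: 18 mm across, 43 mm high (z 123.5 to 166.5 mm), 40 mm from the screw axis, free to spin on its own pin, so the gripper can hold it with a constant orientation and follow the circle.
- crank (a joint): Crank angle, rad, growing clockwise seen from above (clamping). 0 = clamp open, knob on the fixture's -x side of the screw. Starts at 0 to 3.5. The pad goes down 8 mm a turn, meets the unit at about 9.4 rad; the crank meets its solid stop at 12.96 rad (pad force then about 26 N). Turning takes about 2 N at the knob; it stays where it is left.
- clamp_pad: Sprung rubber-faced pad 38x38 mm below the jaw under the arm; origin at the middle of its underside. It is carried by a spring (8 N as it touches, 4 N more for each further mm that the jaw goes down).
- shutter_unit: Loose aluminium unit, 60 (x) x 260 (y) x 30 mm, 0.5 kg, on the base plate (underside z 12 mm) between the guide strips; origin at the middle of its underside. Its +y half is a solid spring housing under the clamp; its -y half has a window (36x48 mm, y -48 to 0 mm) over a white diffuser, shut by a brass blade between two rails with scale marks, the long mark at half travel (y -24 mm).
- shutter_lug (a point): Middle of the top of the shutter's lug, an upright dark steel block 30 (unit x) x 14 (unit y) x 37 mm, whose top is 63 mm above the unit's underside (75 mm above the table); the rails beside it end 30 mm above the unit's underside. Shut, the lug's middle is at unit y -60 mm; it slides towards the unit's -y (away from the clamp).
- shutter (a joint): How far the shutter is open, in m: 0 = shut, 0.048 = fully open, 0.024 = half open (the blade's edge is at the long marks). A spring pulls it shut with 3 N at 0, rising by 2.5 N for each 10 mm (9 N at half); let go, it shuts itself. An unclamped unit slides along before the shutter opens far.
- pliers_1: Bystander: red-handled pliers 50x149x12 mm, lying in front of the fixture; origin at the middle of its underside. To be left alone.
- tweezers: Bystander: steel tweezers 13x135x7 mm, lying behind the fixture; origin at the middle of its underside. To be left alone.
- steel_block: Bystander: steel bench block 64x64x20 mm, beside the right end of the fixture; origin at the middle of its underside. To be left alone.
- matchbox_1: Bystander: matchbox 54x37x16 mm, behind the fixture; origin at the middle of its underside. To be left alone.
- flux_tin: Bystander: round tin, 63 mm across, 24 mm high, to the left of the fixture; origin at the middle of its underside. To be left alone.
- glass_bowl: Bystander: glass bowl, 69 mm across, 36 mm high, standing to the left of the fixture; origin at the middle of its underside. To be left alone.

How it is judged (in metres and radians):
On the way, in this order (a step that is already met when the one before it is completed fails the run):
1. the pad is cranked down tight on the unit (over 12 N) while the shutter is still shut (contact force between clamp_pad and shutter_unit above 12 N and value of joint shutter below 0.006 m), for 0.2 s.
2. the shutter is held half open by the fingers (value of joint shutter between 0.019 and 0.029 m and contact force between the fingers and shutter_unit above 2 N), for 0.5 s.
At the end, for the whole second after the job is handed in: The fingers hold the shutter still at half open (24 mm, give or take 5 mm) against its spring, and the pad still presses on the unit with more than 12 N, the unit within 15 mm of where it lay (all of step 2 and contact force between clamp_pad and shutter_unit above 12 N and velocity of joint shutter between -0.01 and 0.01 m/s and distance of shutter_unit from where it was at the start of the episode below 0.015 m); the arm keeps its last pose, push and grip.
It fails at once if the shutter is run on to its fully open end (past 44 of 48 mm) (value of joint shutter above 0.044 m).
It fails at once if a bystander is moved by more than 30 mm (distance of any of pliers_1, tweezers, steel_block, matchbox_1, flux_tin, glass_bowl from where it was at the start of the episode above 0.03 m).
It also fails if it takes over 58 s, if anything falls off the work surface, if the arm or the gripper's body presses on something with over 40 N, if the wrist force passes 120 N, or if a joint passes its speed limit or range.

## Working session

There is one attempt and no reset: what is moved stays moved. The work goes in short steps, Python scripts to look and compute and a tool call to move; the robot and the scene stay as the last step left them, time stands still between calls to the robot, and variables do not carry over. Pictures are saved under pics/ and viewed, at most 10 in all, crops included, and the job is handed in when it is done.

Besides the shell and the picture viewer there is one more tool, called by a JSON object that holds its "api" and its "payload". servo_tool: Moves the arm, as the interface text tells. Its arguments: {"type":"object","properties":{"deltas":{"type":"array","items":{"type":"array"}},"grip":{"type":"number"}},"required":["deltas"]}

```bash
mkdir -p pics
cat > h.py <<'E'
import numpy as np, cv2
from workcell import ctrl, get_image, close_job, finder
from scipy.spatial.transform import Rotation as R
def cloud(p):
    d=p['depth'];v,u=np.mgrid[0:480,0:640]
    n=cv2.undistortPoints(np.stack([u,v],-1).reshape(-1,1,2).astype(np.float64),p['K'],p['dist']).reshape(480,640,2)
    P=np.dstack([n[...,0]*d,n[...,1]*d,d]); W=P@p['pose'][:3,:3].T+p['pose'][:3,3]
    W[d<=0]=np.nan; return W
E
python3 - <<'E'
from h import *
o=ctrl.get_obs();print(o['t'],o['ee_pos'],o['orientation'],R.from_rotvec(o['orientation']).as_matrix().round(3),o['width'],ctrl.grip_point_offset)
for c in ['scene','side']:
    p=get_image(c);cv2.imwrite(f'pics/{c}0.png',p['frame']);W=cloud(p);np.save(c+'W',W);print(c,p['pose'].round(2).tolist())
    for q in ['crank_knob','shutter_lug','shutter_unit','fixture','crank']:
        try:
            for s in finder.silhouettes(q,p)[:1]:
                m=s['mask'];x=W[m];x=x[~np.isnan(x[:,0])];print(q,round(s['score'],2),np.round(s['rect'],3),np.nanmedian(x,0).round(1),np.percentile(x,[2,98],axis=0).round(0).tolist())
        except Exception as e: print(q,e)
E
```

```text
0.0 [274.81474279 560.6617572  189.10518816] [-7.09686968e-01 -3.05999124e+00  2.30663709e-03] [[-0.898  0.44  -0.001]
 [ 0.44   0.898 -0.001]
 [ 0.    -0.002 -1.   ]] 88.37207411105312 18.700000000000003
scene [[0.83, -0.31, 0.46, 145.75], [-0.56, -0.48, 0.68, -390.35], [0.01, -0.82, -0.57, 610.46], [0.0, 0.0, 0.0, 1.0]]
crank_knob 0.65 [0.446 0.45  0.02  0.055] [511.7 246.3 146.9] [[506.0, 242.0, 9.0], [619.0, 459.0, 166.0]]
shutter_lug 0.68 [0.516 0.657 0.061 0.075] [496.8  65.1  38.3] [[482.0, 53.0, 33.0], [526.0, 126.0, 74.0]]
shutter_unit 0.81 [0.512 0.652 0.142 0.233] [499.1  70.2  38.6] [[457.0, -4.0, 13.0], [547.0, 239.0, 72.0]]
crank 0.69 [0.455 0.466 0.046 0.082] [517.4 243.3 124.5] [[506.0, 206.0, 20.0], [601.0, 399.0, 165.0]]
side [[1.0, -0.03, 0.08, 472.03], [-0.09, -0.61, 0.78, -602.82], [0.02, -0.79, -0.62, 756.96], [0.0, 0.0, 0.0, 1.0]]
crank_knob 0.53 [0.466 0.452 0.017 0.044] [519.1 244.4 147.3] [[510.0, 241.0, 127.0], [527.0, 251.0, 167.0]]
shutter_lug 0.82 [0.46 0.67 0.04 0.07] [504.4  63.2  39.5] [[482.0, 51.0, 34.0], [529.0, 125.0, 77.0]]
shutter_unit 0.95 [0.462 0.657 0.092 0.216] [507.8  66.3  41.2] [[464.0, -5.0, 16.0], [560.0, 214.0, 75.0]]
fixture 0.59 [0.474 0.61  0.142 0.375] [550.6 157.4  19.9] [[449.0, -19.0, 3.0], [607.0, 248.0, 138.0]]
crank 0.57 [0.475 0.471 0.032 0.08 ] [523.1 241.7 127.8] [[510.0, 204.0, 115.0], [544.0, 250.0, 167.0]]
```

View pics/scene0.png

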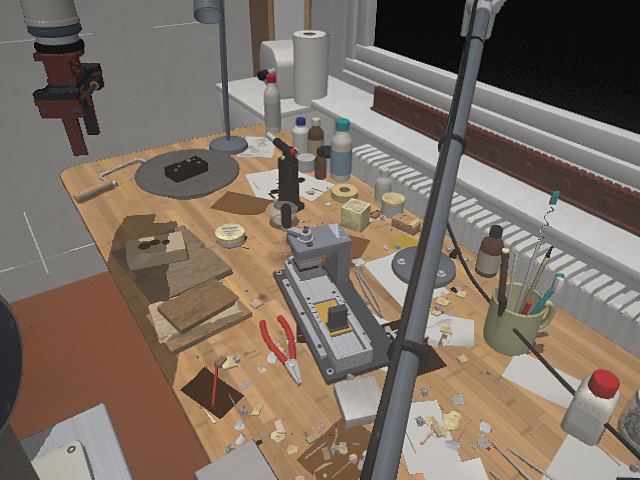

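Run:
```python
from h import *
for c in ['scene','side']:
    W=np.load(c+'W.npy');x=W.reshape(-1,3);x=x[~np.isnan(x[:,0])]
    x=x[(x[:,0]>400)&(x[:,0]<680)&(x[:,1]>-80)&(x[:,1]<330)]
    def rect(n,lo,hi,bx=None):
        m=(x[:,2]>lo)&(x[:,2]<hi)
        if bx: m&=(x[:,0]>bx[0])&(x[:,0]<bx[1])&(x[:,1]>bx[2])&(x[:,1]<bx[3])
        y=x[m]
        if len(y)<4: print(c,n,len(y));return
        r=cv2.minAreaRect(y[:,:2].astype(np.float32));print(c,n,len(y),y.mean(0).round(1),np.round(r[0],1),np.round(r[1],1),round(r[2],1))
    rect('base',8,15);rect('lugtop',72,79,(440,560,0,150));rect('arm',106,114);rect('crankarm',118,127);rect('knobtop',162,170);rect('strips',18,24); rect('unittop',39,45)
```

```text
scene base 3447 [506.9  83.6  10.6] [533.4 128.4] [272.7 410. ] 1.8
scene lugtop 105 [498.1  67.3  73.4] [497.7  67.9] [14.2 29.1] 79.6
scene arm 1005 [556.2 204.5 108.4] [554.4 209.3] [ 63.4 107.5] 78.0
scene crankarm 189 [523.7 226.5 122.1] [521.2 230.9] [22.8 59.1] 33.9
scene knobtop 42 [513.5 249.7 164.4] [513.  250.5] [14.8 16.5] 9.1
scene strips 1923 [473.5  29.4  19.5] [514.9  78.6] [347.2 120.8] 76.2
scene unittop 1836 [511.  126.9  40.6] [532.9 121.2] [261.9 104.7] 77.0
side base 3900 [523.8  79.   11.8] [535.7 127.3] [274.9 410.8] 1.9
side lugtop 121 [501.2  66.   75.1] [500.7  66.1] [16.5 29.4] 72.5
side arm 1069 [563.2 202.1 110.6] [559.2 207.2] [ 68.6 103.7] 77.0
side crankarm 161 [528.6 224.2 123.6] [529. 229.] [22.5 55.1] 21.9
side knobtop 38 [519.4 246.9 165.5] [519.8 246.2] [16.6 10.8] 45.3
side strips 2182 [488.   24.4  20.8] [548.6  68.7] [346.4 185. ] 75.8
side unittop 1880 [516.7 122.6  42.3] [535.8 113.7] [249.6 106.9] 76.8
```

The fixture sits mid-table, with the knob at pixel (286,213), the lug at (337,317) and the pliers at (280,345). The fixture yaw is about -13°. Before moving I'll check for tall obstacles along the path and refine the pose.

Run:
```python
from h import *
a=np.load('sceneW.npy').reshape(-1,3);b=np.load('sideW.npy').reshape(-1,3)
x=np.vstack([a,b]);x=x[~np.isnan(x[:,0])]
m=(x[:,2]>100)&(x[:,2]<500)&(x[:,0]>200)&(x[:,0]<750)&(x[:,1]>-100)&(x[:,1]<600);y=x[m]
H={}
for q in y:
    k=(int(q[0]//40*40),int(q[1]//40*40));H.setdefault(k,[]).append(q[2])
for k in sorted(H): 
    if len(H[k])>3: print(k,len(H[k]),int(max(H[k])),end='; ')
o=ctrl.get_obs();M=R.from_rotvec(o['orientation']).as_matrix()
print();print(M.T@(np.array([516.5,248.3,205])-o['ee_pos']))
```

```text
(200, 440) 11 345; (200, 480) 1040 347; (200, 520) 348 466; (200, 560) 21 463; (240, 440) 596 347; (240, 480) 1971 465; (240, 520) 3362 468; (240, 560) 9 405; (280, 480) 150 437; (280, 520) 2290 467; (280, 560) 776 453; (320, 560) 121 345; (480, -120) 541 442; (480, -80) 29 442; (480, 160) 179 115; (480, 200) 257 135; (480, 240) 401 167; (520, -120) 350 443; (520, -80) 939 450; (520, 160) 477 115; (520, 200) 621 129; (520, 240) 116 168; (560, -80) 623 452; (560, -40) 553 457; (560, 160) 571 115; (560, 200) 486 114; (600, -40) 840 462; (600, 0) 243 466; (600, 160) 75 113; (600, 200) 116 113; (600, 440) 34 141; (600, 480) 70 164; (600, 520) 49 173; (640, -40) 30 458; (640, 0) 866 472; (640, 40) 119 475; (640, 440) 483 154; (640, 480) 194 167; (640, 520) 50 174; (680, -120) 131 114; (680, -80) 241 177; (680, 0) 139 472; (680, 40) 731 483; (680, 80) 26 484; (720, -80) 411 178; (720, 40) 315 482; (720, 80) 373 489; 
[-354.48191738 -174.67517447  -15.11361589]
```

{"api": "servo_tool", "payload": {"deltas": [[[-30, -15, -10], [0, 0, -0.05]], [[-65, -32, -15], [0, 0, -0.1]], [[-100, -49, -15], [0, 0, -0.15]], [[-135, -66, -15], [0, 0, -0.2]], [[-170, -83, -15], [0, 0, -0.229]]], "grip": -1}}

```text
t: 1.02
ee_pos: [392.0, 410.5, 205.2]
orientation: [0.35, 3.122, 0.001]
ft_force: [0.5, 0.1, -0.6]
width: 88.1
grasp_force: 0.0
```

Run:
```python
from h import *
o=ctrl.get_obs();M=R.from_rotvec(o['orientation']).as_matrix()
print(o['t'],o['ee_pos'],M.round(3));print(M.T@(np.array([516.5,248.3,205])-o['ee_pos']))
b=np.load('sideW.npy').reshape(-1,3);a=np.load('sceneW.npy').reshape(-1,3);x=np.vstack([a,b]);m=(x[:,2]>150)&(x[:,0]>300)&(x[:,0]<560)&(x[:,1]<30)&(x[:,1]>-300);y=x[m]
for l in range(300,560,40):
    k=y[(y[:,0]>l)&(y[:,0]<l+40)]; print(l,len(k),k.min(0).round() if len(k) else '',k.max(0).round() if len(k) else '')
```

```text
1.0167 [391.97794814 410.53589917 205.19544501] [[-0.975  0.222  0.   ]
 [ 0.222  0.975  0.   ]
 [-0.     0.001 -1.   ]]
[-157.39039138 -130.59286463    0.18704333]
300 3433 [ 300. -270.  377.] [ 340. -216.  408.]
340 2668 [ 340. -239.  388.] [ 380. -184.  416.]
380 2219 [ 380. -206.  396.] [ 420. -152.  424.]
420 1875 [ 420. -175.  403.] [ 460. -120.  432.]
460 1699 [ 460. -144.  411.] [500. -88. 439.]
500 1396 [ 500. -113.  418.] [540. -56. 446.]
540 623 [540. -83. 427.] [560. -40. 450.]
```

{"api": "servo_tool", "payload": {"deltas": [[[-30, -25, 0], [0, 0, 0]], [[-62, -51, 0], [0, 0, 0]], [[-94, -77, 0], [0, 0, 0]], [[-125, -104, 0], [0, 0, 0]], [[-157, -130, 0], [0, 0, 0]]]}}

```text
t: 1.43
ee_pos: [515.8, 248.0, 205.1]
orientation: [0.355, 3.121, 0.0]
ft_force: [1.8, 0.6, -0.3]
width: 88.0
grasp_force: 0.0
```

{"api": "servo_tool", "payload": {"deltas": [[[0, 0, 0], [0, 0, 0]], [[0, 0, 0], [0, 0, 0]]]}}

```text
t: 1.6
ee_pos: [516.1, 248.1, 204.9]
orientation: [0.362, 3.121, 0.0]
ft_force: [-0.5, 0.6, 0.3]
width: 87.6
grasp_force: 0.0
```

Run:
```python
from h import *
o=ctrl.get_obs();M=R.from_rotvec(o['orientation']).as_matrix()
print(o['t'],o['ee_pos'])
p=get_image('wrist');cv2.imwrite('pics/w1.png',p['frame']);W=cloud(p);np.save('wW',W)
print(p['pose'].round(2).tolist())
for q in ['crank_knob','crank','shutter_lug']:
    for s in finder.silhouettes(q,p)[:1]:
        x=W[s['mask']];x=x[~np.isnan(x[:,0])];print(q,s['score'],s['rect'],np.median(x,0),np.percentile(x,[2,98],axis=0).round())
x=W.reshape(-1,3);x=x[~np.isnan(x[:,0])];x=x[(x[:,0]>430)&(x[:,0]<650)&(x[:,1]>0)&(x[:,1]<300)]
for n,lo,hi in [('knob',162,170),('lug',70,80),('arm',106,114),('crank',118,127)]:
    y=x[(x[:,2]>lo)&(x[:,2]<hi)]
    if len(y)>5: print(n,len(y),y.mean(0),cv2.minAreaRect(y[:,:2].astype(np.float32)))
```

```text
1.6 [516.06134435 248.14104462 204.90207497]
[[0.23, 0.93, 0.29, 435.41], [0.97, -0.22, -0.07, 267.11], [0.0, 0.3, -0.95, 401.12], [0.0, 0.0, 0.0, 1.0]]
crank_knob 0.96 [0.5085, 0.5184, 0.0392, 0.0752] [512.10072183 251.97034552 165.35454696] [[507. 243. 133.]
 [523. 260. 169.]]
shutter_lug 0.88 [0.2652, 0.5046, 0.1262, 0.0958] [502.85589909  83.02481249  37.99902818] [[483.  62.  36.]
 [527. 123.  77.]]
knob 501 [515.10279649 251.33557181 166.5427605 ] ((516.3399658203125, 251.19874572753906), (18.188499450683594, 18.03316307067871), 42.16305160522461)
lug 461 [499.32311888  69.17448734  75.39698323] ((499.6122741699219, 68.07228088378906), (13.996249198913574, 29.624601364135742), 78.13005065917969)
arm 5879 [560.38157015 206.9206682  111.11323308] ((557.9481811523438, 209.10789489746094), (64.12568664550781, 104.51813507080078), 77.89799499511719)
crank 805 [526.50514223 225.99196285 124.59874456] ((522.8861694335938, 230.42025756835938), (21.377002716064453, 58.79524612426758), 34.60888671875)
```

View pics/w1.png

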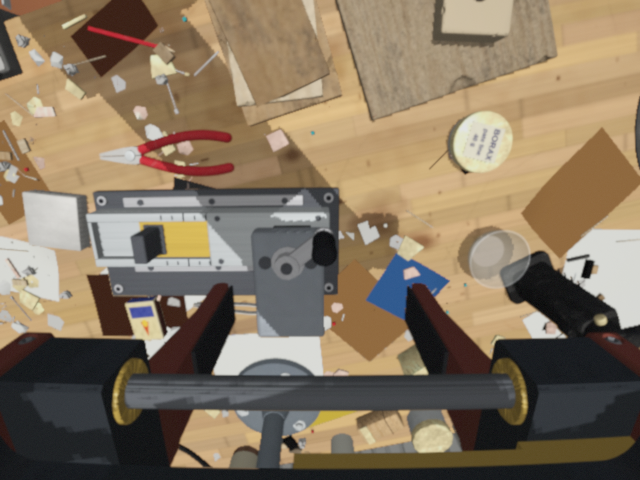

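The wrist view shows the knob at (323,248), hub at (287,262) and lug at (148,244). Wrist depth puts the knob at (516.4,250.5), the screw at (533.5,214.3) and the crank at about 0.9 rad. Next I'll go down and grip the knob.

{"api": "servo_tool", "payload": {"deltas": [[[0, 2.4, 25], [0, 0, 0]], [[0, 2.4, 50], [0, 0, 0]], [[0, 2.4, 70], [0, 0, 0]], [[0, 2.4, 75], [0, 0, 0]], [[0, 2.4, 75], [0, 0, 0]]]}}

```text
t: 2.22
ee_pos: [513.7, 252.8, 128.5]
orientation: [-0.352, -3.119, 0.003]
ft_force: [-0.3, -0.0, -0.5]
width: 87.7
grasp_force: 0.0
```

{"api": "servo_tool", "payload": {"deltas": [[[0, 0, 0], [0, 0, 0]], [[0, 0, 0], [0, 0, 0]], [[0, 0, 0], [0, 0, 0]], [[0, 0, 0], [0, 0, 0]], [[0, 0, 0], [0, 0, 0]]], "grip": 1}}

```text
t: 2.63
ee_pos: [515.9, 252.4, 130.7]
orientation: [0.355, 3.12, 0.001]
ft_force: [-0.2, 0.0, 0.2]
width: 58.1
grasp_force: 0.0
```

{"api": "servo_tool", "payload": {"deltas": [[[0, 0, 0], [0, 0, 0]], [[0, 0, 0], [0, 0, 0]], [[0, 0, 0], [0, 0, 0]], [[0, 0, 0], [0, 0, 0]], [[0, 0, 0], [0, 0, 0]]]}}

```text
t: 3.05
ee_pos: [515.5, 252.2, 129.8]
orientation: [-0.356, -3.121, 0.0]
ft_force: [0.2, 0.0, -0.7]
width: 24.3
grasp_force: 0.0
```

{"api": "servo_tool", "payload": {"deltas": [[[0, 0, 0], [0, 0, 0]], [[0, 0, 0], [0, 0, 0]], [[0, 0, 0], [0, 0, 0]], [[0, 0, 0], [0, 0, 0]]]}}

```text
t: 3.38
ee_pos: [515.4, 251.9, 129.8]
orientation: [-0.355, -3.121, 0.001]
ft_force: [0.2, -2.5, 0.8]
width: 16.5
grasp_force: 30.0
```

Run:
```python
from h import *
for i in range(3):
    o=ctrl.get_obs();print(o['t'],o['ee_pos'],o['ft_force'],o['width'],o['grasp_force']);p=get_image('wrist')
a0=.906
for k in range(0,50): # offsets from start, in tool frame, screw-relative
    a=a0+.25*k
    print(k,round(a,2),np.round([40*np.cos(a)-40*np.cos(a0),40*np.sin(a)-40*np.sin(a0)],1).tolist(), end=' | ' if k%5 else '\n')
```

```text
3.3833 [515.43887179 251.87711799 129.82011619] [ 0.20692507 -2.48407547  0.83847174] 16.51455667095045 30.000062584877014
3.4333 [515.43500188 251.90095043 129.83550048] [-0.51320293 -1.89960049  0.82618698] 15.982710904615844 30.00005006790161
3.4833 [515.40922695 251.91470961 129.80874576] [-0.2561942  -2.76459481  0.48334613] 15.987764145817557 30.00016987323761
0 0.91 [0.0, 0.0]
1 1.16 [-8.6, 5.1] | 2 1.41 [-18.1, 8.0] | 3 1.66 [-28.1, 8.4] | 4 1.91 [-37.8, 6.3] | 5 2.16 [-46.8, 1.9]
6 2.41 [-54.3, -4.6] | 7 2.66 [-60.1, -12.8] | 8 2.91 [-63.6, -22.1] | 9 3.16 [-64.7, -32.1] | 10 3.41 [-63.3, -41.9]
11 3.66 [-59.5, -51.2] | 12 3.91 [-53.5, -59.2] | 13 4.16 [-45.8, -65.4] | 14 4.41 [-36.7, -69.6] | 15 4.66 [-26.9, -71.4]
16 4.91 [-17.0, -70.7] | 17 5.16 [-7.5, -67.6] | 18 5.41 [0.9, -62.2] | 19 5.66 [7.7, -55.0] | 20 5.91 [12.5, -46.2]
21 6.16 [15.0, -36.6] | 22 6.41 [15.0, -26.6] | 23 6.66 [12.6, -16.9] | 24 6.91 [7.8, -8.1] | 25 7.16 [1.0, -0.8]
26 7.41 [-7.4, 4.6] | 27 7.66 [-16.8, 7.7] | 28 7.91 [-26.8, 8.5] | 29 8.16 [-36.6, 6.7] | 30 8.41 [-45.7, 2.6]
31 8.66 [-53.4, -3.7] | 32 8.91 [-59.4, -11.6] | 33 9.16 [-63.2, -20.9] | 34 9.41 [-64.7, -30.7] | 35 9.66 [-63.6, -40.6]
36 9.91 [-60.1, -50.0] | 37 10.16 [-54.5, -58.2] | 38 10.41 [-46.9, -64.7] | 39 10.66 [-38.0, -69.2] | 40 10.91 [-28.3, -71.3]
41 11.16 [-18.3, -71.0] | 42 11.41 [-8.7, -68.2] | 43 11.66 [-0.1, -63.1] | 44 11.91 [6.9, -56.0] | 45 12.16 [12.0, -47.4]
46 12.41 [14.8, -37.9] | 47 12.66 [15.2, -27.9] | 48 12.91 [13.0, -18.2] | 49 13.16 [8.6, -9.2] |
```

{"api": "servo_tool", "payload": {"deltas": [[[-8.6, 5.1, 0], [0, 0, 0]], [[-18.1, 8.0, 0], [0, 0, 0]], [[-28.1, 8.4, 0], [0, 0, 0]], [[-37.8, 6.3, 0], [0, 0, 0]], [[-46.8, 1.9, 0], [0, 0, 0]]]}}

```text
t: 3.95
ee_pos: [561.4, 243.3, 129.6]
orientation: [-0.355, -3.119, 0.002]
ft_force: [-7.6, -3.6, 4.8]
width: 15.9
grasp_force: 30.0
```

```bash
cat > s.py <<'E'
from h import *
for i in range(2):
    p=get_image('wrist')
o=ctrl.get_obs();print(o['t'],o['ee_pos'],o['ft_force'],o['width'],o['grasp_force'])
W=cloud(p);x=W.reshape(-1,3)
M=np.array([[-.975,.222],[.222,.975]]);r=M.T@(o['ee_pos'][:2]-[533.5,214.3]);f=M.T@o['ft_force'][:2]
print('screw-rel tool',r,np.hypot(*r),np.arctan2(r[1],r[0]),'f tool',f)
for s in finder.silhouettes('crank_knob',p)[:1]: print(s['rect'])
E
python3 s.py
```

```text
4.05 [562.15662372 242.25895878 129.65703582] [-4.1470699  -5.98938016  3.45926363] 15.859219463840905 30.008243322372437
screw-rel tool [-21.73331927  33.62175528] 40.0344800728816 2.1446411721593948 f tool [ 2.71375075 -6.76029517]
[0.5045, 0.6114, 0.0522, 0.1223]
```

{"api": "servo_tool", "payload": {"deltas": [[[-7.5, -7.0, 0], [0, 0, 0]], [[-13.3, -15.7, 0], [0, 0, 0]], [[-16.8, -25.0, 0], [0, 0, 0]], [[-17.9, -35.0, 0], [0, 0, 0]], [[-16.5, -44.8, 0], [0, 0, 0]]]}}

```text
t: 4.52
ee_pos: [567.9, 196.4, 129.7]
orientation: [-0.357, -3.12, -0.003]
ft_force: [-5.4, 5.1, 0.9]
width: 16.1
grasp_force: 30.0
```

{"api": "servo_tool", "payload": {"deltas": [[[3.8, -9.3, 0], [0, 0, 0]], [[9.8, -17.3, 0], [0, 0, 0]], [[17.5, -23.5, 0], [0, 0, 0]], [[26.6, -27.7, 0], [0, 0, 0]], [[36.4, -29.5, 0], [0, 0, 0]]]}}

```text
t: 4.93
ee_pos: [526.4, 175.6, 129.9]
orientation: [0.356, 3.119, 0.002]
ft_force: [2.1, 4.5, -3.8]
width: 16.1
grasp_force: 30.0
```

{"api": "servo_tool", "payload": {"deltas": [[[9.9, 0.7, 0], [0, 0, 0]], [[19.4, 3.8, 0], [0, 0, 0]], [[27.8, 9.2, 0], [0, 0, 0]], [[34.6, 16.4, 0], [0, 0, 0]], [[39.4, 25.2, 0], [0, 0, 0]]]}}

```text
t: 5.35
ee_pos: [492.2, 209.6, 129.9]
orientation: [0.355, 3.121, -0.001]
ft_force: [4.6, -2.0, -5.4]
width: 16.1
grasp_force: 30.0
```

{"api": "servo_tool", "payload": {"deltas": [[[2.5, 9.6, 0], [0, 0, 0]], [[2.5, 19.6, 0], [0, 0, 0]], [[0.1, 29.3, 0], [0, 0, 0]], [[-4.7, 38.1, 0], [0, 0, 0]], [[-11.5, 45.4, 0], [0, 0, 0]]]}}

```text
t: 5.77
ee_pos: [514.1, 251.5, 129.8]
orientation: [-0.354, -3.12, 0.001]
ft_force: [0.2, -5.2, -0.0]
width: 16.1
grasp_force: 30.0
```

```bash
python3 s.py
```

```text
5.8667 [515.68212676 251.94029129 129.8606191 ] [ 2.00940218  1.19266099 -0.86007849] 15.941366655707657 29.999705851078033
screw-rel tool [25.72857108 32.74371615] 41.642650214498325 0.9048013047260676 f tool [-1.69439639  1.60893175]
[0.5009, 0.6104, 0.0466, 0.1229]
```

{"api": "servo_tool", "payload": {"deltas": [[[-8.4, 5.4, 0], [0, 0, 0]], [[-17.8, 8.5, 0], [0, 0, 0]], [[-27.8, 9.3, 0], [0, 0, 0]], [[-37.6, 7.5, 0], [0, 0, 0]], [[-46.7, 3.4, 0], [0, 0, 0]]]}}

```text
t: 6.33
ee_pos: [561.2, 243.1, 129.8]
orientation: [-0.355, -3.121, 0.0]
ft_force: [-3.6, -1.7, 2.0]
width: 15.7
grasp_force: 30.0
```

{"api": "servo_tool", "payload": {"deltas": [[[-7.7, -6.3, 0], [0, 0, 0]], [[-13.7, -14.2, 0], [0, 0, 0]], [[-17.5, -23.5, 0], [0, 0, 0]], [[-19, -33.3, 0], [0, 0, 0]], [[-17.9, -43.2, 0], [0, 0, 0]]]}}

```text
t: 6.75
ee_pos: [567.9, 196.5, 129.8]
orientation: [-0.357, -3.121, -0.001]
ft_force: [-4.3, 5.3, 0.1]
width: 15.7
grasp_force: 30.0
```

{"api": "servo_tool", "payload": {"deltas": [[[3.5, -9.4, 0], [0, 0, 0]], [[9.1, -17.6, 0], [0, 0, 0]], [[16.7, -24.1, 0], [0, 0, 0]], [[25.6, -28.6, 0], [0, 0, 0]], [[35.3, -30.7, 0], [0, 0, 0]]]}}

```text
t: 7.17
ee_pos: [527.7, 175.3, 130.0]
orientation: [0.357, 3.118, 0.004]
ft_force: [4.0, 7.3, -7.3]
width: 16.0
grasp_force: 30.0
```

{"api": "servo_tool", "payload": {"deltas": [[[10, 0.3, 0], [0, 0, 0]], [[19.6, 3.1, 0], [0, 0, 0]], [[28.2, 8.2, 0], [0, 0, 0]], [[35.2, 15.3, 0], [0, 0, 0]], [[40.3, 23.9, 0], [0, 0, 0]]]}}

```text
t: 7.58
ee_pos: [492.6, 207.7, 129.9]
orientation: [0.356, 3.121, -0.001]
ft_force: [4.5, -2.1, -5.3]
width: 16.5
grasp_force: 30.0
```

```bash
python3 s.py
```

```text
7.6833 [492.49394213 209.00397167 129.92153656] [ 0.9106058  1.4623865 -2.6603592] 15.898991825138483 29.999601244926453
screw-rel tool [ 38.80518813 -14.26697247] 41.344759397276704 -0.3523168786643344 f tool [-0.56319085  1.62798132]
[0.5017, 0.6129, 0.0544, 0.1175]
```

{"api": "servo_tool", "payload": {"deltas": [[[2.8, 9.5, 0], [0, 0, 0]], [[3.2, 19.5, 0], [0, 0, 0]], [[2.4, 24.5, 0], [0, 0, 0]], [[1, 29.2, 0], [0, 0, 0]], [[-0.5, 32.5, 0], [0, 0, 0]]]}}

```text
t: 8.15
ee_pos: [499.8, 239.2, 129.7]
orientation: [-0.354, -3.119, 0.003]
ft_force: [-7.7, -11.5, 8.3]
width: 16.4
grasp_force: 30.0
```

{"api": "servo_tool", "payload": {"deltas": [[[-0.6, 1.5, 0], [0, 0, 0]], [[-0.6, 1.5, 0], [0, 0, 0]], [[-1.5, 3.2, 0], [0, 0, 0]], [[-1.5, 3.2, 0], [0, 0, 0]]]}}

```text
t: 8.48
ee_pos: [499.8, 239.3, 129.5]
orientation: [-0.354, -3.115, 0.01]
ft_force: [-9.3, -13.1, 10.8]
width: 15.8
grasp_force: 30.0
```

```bash
python3 s.py
```

```text
8.5833 [499.78714208 239.30699969 129.52500419] [ -9.36738727 -13.62834626  10.1950952 ] 16.421893973618154 30.03984957933426
screw-rel tool [38.4215904  16.89757024] 41.973163912712 0.41433395397560635 f tool [  6.10770972 -15.36719758]
[0.5036, 0.6153, 0.0466, 0.1215]
```

{"api": "servo_tool", "payload": {"deltas": [[[1, -3, 0], [0, 0, 0]], [[1, -3, 0], [0, 0, 0]], [[1, -3, 0], [0, 0, 0]], [[1, -3, 0], [0, 0, 0]], [[1, -3, 0], [0, 0, 0]]], "grip": -0.36}}

```text
t: 9.05
ee_pos: [501.7, 239.9, 130.0]
orientation: [0.355, 3.121, 0.001]
ft_force: [-0.0, -0.1, -0.3]
width: 45.8
grasp_force: 0.0
```

{"api": "servo_tool", "payload": {"deltas": [[[0, 0, -15], [0, 0, 0]], [[0, 0, -35], [0, 0, 0]], [[0, 0, -55], [0, 0, 0]], [[0, 0, -65], [0, 0, 0]], [[0, 0, -65], [0, 0, 0]]]}}

```text
t: 9.47
ee_pos: [502.9, 240.3, 197.2]
orientation: [0.355, 3.117, 0.004]
ft_force: [0.4, 0.0, 0.1]
width: 59.7
grasp_force: 0.0
```

Run:
```python
from h import *
p=get_image('wrist');W=cloud(p)
o=ctrl.get_obs();M=R.from_rotvec(o['orientation']).as_matrix();print(o['t'],o['ee_pos'],o['width'])
cv2.imwrite('pics/w2.png',p['frame'])
x=W.reshape(-1,3);x=x[~np.isnan(x[:,0])];x=x[(x[:,0]>430)&(x[:,0]<650)&(x[:,1]>0)&(x[:,1]<300)]
for n,lo,hi in [('knob',162,170),('lug',70,80),('arm',106,114)]:
    y=x[(x[:,2]>lo)&(x[:,2]<hi)]
    if n=='lug': y=y[y[:,1]<130]
    if len(y)>5: r=cv2.minAreaRect(y[:,:2].astype(np.float32));print(n,len(y),r,M.T@(np.array([*r[0],195])-o['ee_pos']))
```

```text
9.5167 [501.94951449 239.86079169 195.65448205] 59.68180596310444
knob 531 ((500.7818908691406, 238.21971130371094), (17.528690338134766, 18.468931198120117), 75.71704864501953) [ 0.77019306 -1.86250309  0.65017029]
lug 486 ((499.9916076660156, 67.80087280273438), (14.89673137664795, 30.13493537902832), 75.5144271850586) [ -36.75794214 -168.09971393    0.46615327]
arm 5970 ((557.947998046875, 209.52301025390625), (64.24935150146484, 104.66865539550781), 77.22412109375) [-61.382569   -16.97837963   0.74453879]
```

View pics/w2.png

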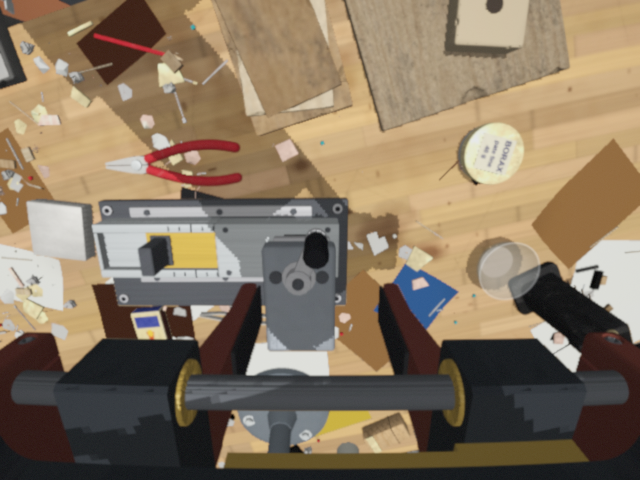

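The crank is at its stop: knob at (316,248) and hub at (298,283). Now I'll move over the lug.

{"api": "servo_tool", "payload": {"deltas": [[[-7, -33, 0], [0, 0, 0]], [[-14, -67, 0], [0, 0, 0]], [[-21, -101, 0], [0, 0, 0]], [[-29, -135, 0], [0, 0, 0]], [[-36, -167.5, 0], [0, 0, 0]]]}}

```text
t: 9.93
ee_pos: [497.6, 66.5, 193.5]
orientation: [-0.354, -3.12, 0.001]
ft_force: [0.9, -0.3, -0.0]
width: 59.7
grasp_force: 0.0
```

{"api": "servo_tool", "payload": {"deltas": [[[0, 0, 35], [0, 0, 0]], [[0, 0, 70], [0, 0, 0]], [[0, 0, 95], [0, 0, 0]], [[0, 0, 95], [0, 0, 0]], [[0, 0, 95], [0, 0, 0]]]}}

```text
t: 10.35
ee_pos: [496.9, 67.9, 98.2]
orientation: [-0.355, -3.117, 0.002]
ft_force: [-0.7, -0.4, 0.0]
width: 60.2
grasp_force: 0.0
```

Run:
```python
from h import *
p=get_image('wrist');W=cloud(p)
o=ctrl.get_obs();M=R.from_rotvec(o['orientation']).as_matrix();print(o['t'],o['ee_pos'],o['width'],o['ft_force'])
cv2.imwrite('pics/w3.png',p['frame'])
x=W.reshape(-1,3);x=x[~np.isnan(x[:,0])];y=x[(abs(x[:,0]-500)<35)&(abs(x[:,1]-68)<25)&(abs(x[:,2]-75)<5)]
r=cv2.minAreaRect(y[:,:2].astype(np.float32));print(len(y),r,M.T@(np.array([*r[0],48])-o['ee_pos']))
```

```text
10.4 [498.38395344  68.15294972  99.67311486] 59.65571506496459 [ 0.56062216 -0.58789057 -0.07517595]
892 ((499.57672119140625, 67.37279510498047), (14.0028715133667, 29.6718692779541), 77.39942932128906) [-1.40948199 -0.46756796 51.67143191]
```

View pics/w3.png

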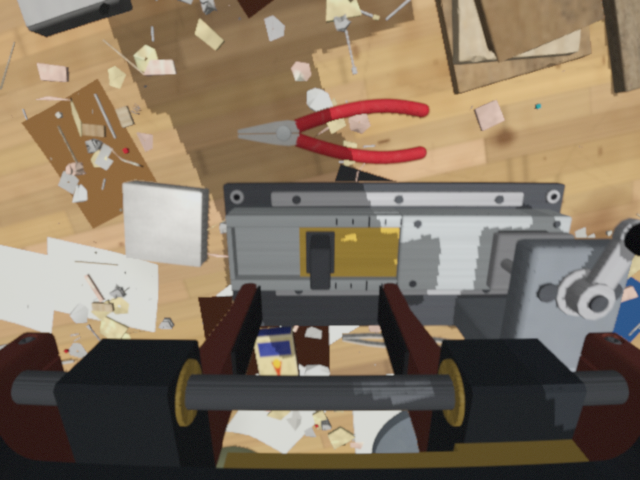

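The lug at (320,258) is centred between the fingers. I'll descend and grip it.

{"api": "servo_tool", "payload": {"deltas": [[[-0.5, -0.5, 20], [0, 0, 0]], [[-0.5, -0.5, 38], [0, 0, 0]], [[-0.5, -0.5, 48], [0, 0, 0]], [[-0.5, -0.5, 51], [0, 0, 0]], [[-0.5, -0.5, 51], [0, 0, 0]]]}}

```text
t: 10.82
ee_pos: [499.3, 67.7, 49.2]
orientation: [0.355, 3.121, 0.0]
ft_force: [-0.5, 1.5, -0.4]
width: 59.8
grasp_force: 0.0
```

{"api": "servo_tool", "payload": {"deltas": [[[0, 0, 0], [0, 0, 0]], [[0, 0, 0], [0, 0, 0]], [[0, 0, 0], [0, 0, 0]], [[0, 0, 0], [0, 0, 0]], [[0, 0, 0], [0, 0, 0]]], "grip": 1}}

```text
t: 11.23
ee_pos: [499.3, 67.5, 49.3]
orientation: [0.355, 3.121, 0.0]
ft_force: [0.5, 0.6, -0.4]
width: 29.9
grasp_force: 0.0
```

{"api": "servo_tool", "payload": {"deltas": [[[0, 0, 0], [0, 0, 0]], [[0, 0, 0], [0, 0, 0]], [[0, 0, 0], [0, 0, 0]], [[0, 0, 0], [0, 0, 0]], [[0, 0, 0], [0, 0, 0]]]}}

```text
t: 11.65
ee_pos: [499.0, 67.5, 48.8]
orientation: [-0.355, -3.121, 0.0]
ft_force: [0.4, 0.2, 0.5]
width: 0.5
grasp_force: 0.0
```

```bash
python3 s.py
```

```text
11.75 [498.96157397  67.45903581  48.82192883] [-0.41386747  0.09525636 -0.34813923] 0.5990136507436911 0.0
screw-rel tool [   1.07627133 -150.83747067] 150.84131038111732 -1.5636611430839635 f tool [0.4246677  0.00099637]
```

Run:
```python
from h import *
for c in ['wrist','side','scene']:
    p=get_image(c);W=cloud(p);x=W.reshape(-1,3)
    f=p['frame']
    if c=='side': cv2.imwrite('pics/s4.png',cv2.resize(f[240:400,190:400],None,fx=3,fy=3))
    if c=='wrist': cv2.imwrite('pics/w4.png',f)
    for s in finder.silhouettes('shutter_lug',p)[:1]:
        y=W[s['mask']];y=y[~np.isnan(y[:,0])];print(c,s['score'],s['rect'],np.percentile(y,[2,50,98],axis=0).round(1).tolist())
```

```text
wrist 0.76 [0.553, 0.5686, 0.1894, 0.1206] [[482.0, 52.1, 36.0], [501.2, 92.3, 37.5], [528.5, 125.4, 76.2]]
side 0.68 [0.4613, 0.6723, 0.0434, 0.0708] [[481.3, 49.6, 32.7], [503.9, 61.5, 41.4], [529.2, 114.2, 76.6]]
scene 0.81 [0.5194, 0.664, 0.0594, 0.0767] [[482.0, 51.9, 32.2], [495.8, 63.6, 38.9], [514.9, 125.0, 74.0]]
```

View pics/w4.png

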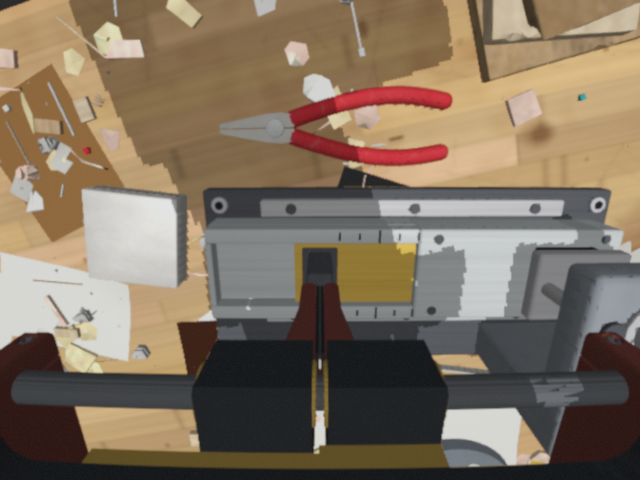

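View pics/s4.png

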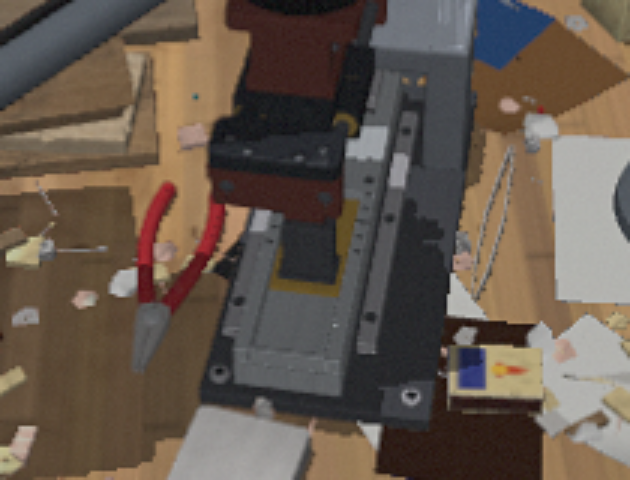

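Run:
```python
from h import *
o=ctrl.get_obs()
p=get_image('wrist');W=cloud(p);print(p['K'][0,0],o['ee_pos'])
for (r,c) in [(250,320),(260,320),(270,320),(280,320),(283,320),(290,310),(290,330),(295,310),(305,310),(320,300),(260,300),(260,350),(230,320)]: print(r,c,W[r,c].round(1))
x=W.reshape(-1,3);y=x[(abs(x[:,0]-500)<40)&(abs(x[:,1]-68)<50)&(x[:,2]>44)&(x[:,2]<100)]
for z in range(44,100,5):
    k=y[(y[:,2]>=z)&(y[:,2]<z+5)]; print(z,len(k),k.min(0).round(0) if len(k) else '',k.max(0).round(0) if len(k) else '')
for c in ['side','scene']:
    p=get_image(c);x=cloud(p).reshape(-1,3);y=x[(abs(x[:,0]-500)<40)&(abs(x[:,1]-68)<50)&(x[:,2]>50)&(x[:,2]<110)];print(c)
    for z in range(50,110,8):
        k=y[(y[:,2]>=z)&(y[:,2]<z+8)]; print(z,len(k),k.min(0).round(0) if len(k) else '',k.max(0).round(0) if len(k) else '')
```

```text
350.97406231638064 [499.03724502  67.47910902  48.86465707]
250 320 [484.8  71.2  40.7]
260 320 [485.9  70.9  55.4]
270 320 [485.6  70.9  71.6]
280 320 [488.9  70.2  77.1]
283 320 [491.2  69.6  75.6]
290 310 [486.8  65.7  91.5]
290 330 [489.   75.   91.6]
295 310 [486.6  65.9  97.5]
305 310 [487.   66.1 106.8]
320 300 [485.6  62.7 120.9]
260 300 [489.8  57.   36.4]
260 350 [496.7  87.9  37. ]
230 320 [471.7  74.2  43.4]
44 496 [460.  18.  44.] [539. 118.  49.]
49 73 [484.  64.  49.] [489.  77.  54.]
54 69 [484.  64.  54.] [489.  77.  59.]
59 76 [484.  63.  59.] [488.  77.  64.]
64 83 [484.  64.  64.] [489.  77.  69.]
69 94 [484.  63.  69.] [488.  77.  74.]
74 304 [484.  63.  74.] [494.  77.  78.]
79 23 [486.  63.  82.] [490.  75.  84.]
84 163 [485.  61.  84.] [494.  79.  89.]
89 161 [485.  61.  89.] [490.  79.  94.]
94 180 [485.  61.  94.] [490.  79.  99.]
99 45 [486.  62.  99.] [494.  78. 100.]
side
50 62 [487.  55.  50.] [516.  67.  58.]
58 58 [487.  57.  58.] [516.  65.  66.]
66 74 [486.  57.  66.] [516.  70.  74.]
74 54 [487.  57.  74.] [516.  70.  77.]
82 28 [487.  55.  83.] [509.  64.  90.]
90 1 [509.  55.  90.] [509.  55.  90.]
98 0  
106 0  
scene
50 76 [483.  58.  50.] [510.  77.  58.]
58 66 [482.  58.  58.] [511.  75.  66.]
66 107 [482.  58.  66.] [512.  76.  74.]
74 21 [483.  58.  74.] [507.  78.  82.]
82 61 [484.  57.  82.] [506.  80.  90.]
90 42 [484.  59.  90.] [495.  81.  98.]
98 39 [484.  60.  98.] [492.  81. 106.]
106 17 [484.  60. 106.] [491.  77. 110.]
```

Run:
```python
from h import *
W=np.load('wW.npy');print('ee z 205, grip open')
for r in range(276,350,6): print(r,W[r,222].round(0),W[r,232].round(0),W[r,418].round(0),W[r,410].round(0))
p=get_image('wrist');print(p['pose'][:3,3]);o=ctrl.get_obs();print(ctrl.grip_point_offset,[a for a in dir(ctrl) if a[0]!='_'])
```

```text
ee z 205, grip open
276 [567. 116.  13.] [570. 128.  12.] [626. 347.   2.] [623. 337.   3.]
282 [574. 114.  13.] [577. 125.  12.] [634. 346.   1.] [631. 337.   1.]
288 [494. 205. 246.] [497. 207. 240.] [515. 297. 246.] [517. 294. 242.]
294 [495. 206. 252.] [500. 207. 240.] [516. 296. 251.] [518. 293. 246.]
300 [496. 207. 255.] [503. 206. 242.] [517. 295. 256.] [521. 293. 247.]
306 [497. 208. 261.] [506. 206. 243.] [517. 293. 261.] [524. 292. 247.]
312 [nan nan nan] [509. 205. 243.] [519. 293. 262.] [525. 291. 250.]
318 [502. 207. 262.] [511. 204. 245.] [521. 292. 263.] [527. 290. 252.]
324 [505. 206. 262.] [514. 204. 247.] [524. 292. 263.] [531. 290. 251.]
330 [nan nan nan] [646. 101.   2.] [526. 291. 265.] [533. 289. 253.]
336 [510. 205. 264.] [654.  98.   2.] [529. 290. 266.] [707. 325.   2.]
342 [512. 204. 265.] [663.  96.   2.] [531. 290. 266.] [718. 324.   1.]
348 [514. 204. 267.] [672.  93.   2.] [533. 289. 267.] [722. 322.   7.]
[418.31475012  86.12746744 245.10133376]
18.700000000000003 ['Unreachable', 'get_obs', 'grip_point_offset']
```

The depth data explains the miss. The fingertips end at about z 82 while the reported TCP is z 49, so the real tips are about 33 mm higher than reported and closed above the lug. The lug hasn't moved. I'll open, go 32 mm lower and grip again.

{"api": "servo_tool", "payload": {"deltas": [[[0, 0, 0], [0, 0, 0]], [[0, 0, 0], [0, 0, 0]], [[0, 0, 0], [0, 0, 0]], [[0, 0, 0], [0, 0, 0]], [[0, 0, 0], [0, 0, 0]]], "grip": -0.2}}

```text
t: 12.72
ee_pos: [499.1, 67.5, 48.9]
orientation: [0.356, 3.121, -0.0]
ft_force: [0.1, 0.4, -0.4]
width: 30.0
grasp_force: 0.0
```

{"api": "servo_tool", "payload": {"deltas": [[[0, 0, 0], [0, 0, 0]], [[0, 0, 0], [0, 0, 0]], [[0, 0, 0], [0, 0, 0]], [[0, 0, 0], [0, 0, 0]]]}}

```text
t: 13.05
ee_pos: [499.0, 67.5, 48.9]
orientation: [0.355, 3.121, -0.0]
ft_force: [-0.3, -0.8, -0.4]
width: 52.3
grasp_force: 0.0
```

{"api": "servo_tool", "payload": {"deltas": [[[0, 0, 5], [0, 0, 0]], [[0, 0, 10], [0, 0, 0]], [[0, 0, 15], [0, 0, 0]], [[0, 0, 18], [0, 0, 0]], [[0, 0, 20], [0, 0, 0]]]}}

```text
t: 13.47
ee_pos: [498.5, 67.4, 28.1]
orientation: [-0.355, -3.12, 0.0]
ft_force: [0.1, -0.8, 1.2]
width: 52.7
grasp_force: 0.0
```

{"api": "servo_tool", "payload": {"deltas": [[[0, 0, 3], [0, 0, 0]], [[0, 0, 6], [0, 0, 0]], [[0, 0, 9], [0, 0, 0]], [[0, 0, 12], [0, 0, 0]], [[0, 0, 12], [0, 0, 0]]]}}

```text
t: 13.88
ee_pos: [498.7, 67.4, 16.3]
orientation: [-0.355, -3.121, 0.0]
ft_force: [-0.1, 1.0, 0.1]
width: 52.5
grasp_force: 0.0
```

{"api": "servo_tool", "payload": {"deltas": [[[0, 0, 0], [0, 0, 0]], [[0, 0, 0], [0, 0, 0]], [[0, 0, 0], [0, 0, 0]], [[0, 0, 0], [0, 0, 0]], [[0, 0, 0], [0, 0, 0]]], "grip": 1}}

```text
t: 14.3
ee_pos: [499.1, 67.5, 17.0]
orientation: [0.355, 3.121, 0.0]
ft_force: [-0.3, 1.0, 0.3]
width: 22.6
grasp_force: 0.0
```

{"api": "servo_tool", "payload": {"deltas": [[[0, 0, 0], [0, 0, 0]], [[0, 0, 0], [0, 0, 0]], [[0, 0, 0], [0, 0, 0]], [[0, 0, 0], [0, 0, 0]]]}}

```text
t: 14.63
ee_pos: [499.1, 67.4, 17.0]
orientation: [0.355, 3.121, -0.0]
ft_force: [-0.1, -1.0, 1.7]
width: 13.7
grasp_force: 30.0
```

```bash
cat > l.py <<'E'
from h import *
M=np.array([[-.975,.222],[.222,.975]])
for c in ['wrist','side','scene']:
    p=get_image(c);W=cloud(p);cv2.imwrite(f'pics/{c}_l.png',p['frame']);x=W.reshape(-1,3);x=x[~np.isnan(x[:,0])]
    # lug faces / blade edge / unit end in fixture frame about lug-start point
    q=(x[:,:2]-[499.5,67.5])@M
    k=(abs(q[:,0])<25)&(abs(q[:,1])<50)&(x[:,2]>60)&(x[:,2]<79)
    if k.sum()>3: print(c,'lug/finger y',np.percentile(q[k,1],[2,50,98]).round(1),k.sum())
    k=(abs(q[:,0])<25)&(q[:,1]<-20)&(q[:,1]>-110)&(x[:,2]>37)&(x[:,2]<47)
    if k.sum()>3: print(c,'unit -y end',np.percentile(q[k,1],[0,1,2]).round(1))
o=ctrl.get_obs();print(o['t'],o['ee_pos'],o['ft_force'],o['width'],o['grasp_force'],'tool f',M.T@o['ft_force'][:2],'disp',M.T@(o['ee_pos'][:2]-[499.0,67.5]))
E
python3 l.py
```

```text
wrist lug/finger y [-14.4  -0.3  14.2] 3001
wrist unit -y end [-70.2 -69.8 -69.6]
side lug/finger y [-17.2 -16.3 -15.7] 4
side unit -y end [-71.8 -71.1 -70.8]
scene lug/finger y [-16.2  -4.8  16.7] 125
scene unit -y end [-71.2 -70.7 -70.6]
14.7833 [499.05336963  67.38292162  16.96152082] [-0.2361243  -1.75313664  2.04124075] 13.964013797999183 30.00039517879486 tool f [-0.15897514 -1.76172782] disp [-0.07802679 -0.10230336]
```

The lug is gripped at a width of 14.0. Now I'll slide it open slowly.

{"api": "servo_tool", "payload": {"deltas": [[[0, -2.5, 0], [0, 0, 0]], [[0, -5, 0], [0, 0, 0]], [[0, -7.5, 0], [0, 0, 0]], [[0, -10, 0], [0, 0, 0]], [[0, -12, 0], [0, 0, 0]]]}}

```text
t: 15.2
ee_pos: [496.5, 56.0, 16.9]
orientation: [0.356, 3.121, 0.001]
ft_force: [-0.2, 6.0, 0.7]
width: 14.0
grasp_force: 30.0
```

```bash
python3 l.py
```

```text
wrist lug/finger y [-26.2 -11.6   2.6] 2995
wrist unit -y end [-70.3 -69.6 -69.4]
side unit -y end [-71.9 -71.3 -71.1]
scene lug/finger y [-27.8 -16.1   4.1] 128
scene unit -y end [-71.5 -70.9 -70.6]
15.35 [496.46822494  55.9572694   16.9328073 ] [0.55628608 6.0024042  0.18578735] 14.174563279573654 30.000332593917847 tool f [0.7901548 5.9758396] disp [ -0.09400551 -11.8162164 ]
```

The shutter is about 11.5 mm open with a 6 N pull, and the unit hasn't moved. I'll pull 12.5 mm more.

{"api": "servo_tool", "payload": {"deltas": [[[0, -2.5, 0], [0, 0, 0]], [[0, -5, 0], [0, 0, 0]], [[0, -7.5, 0], [0, 0, 0]], [[0, -10, 0], [0, 0, 0]], [[0, -12.5, 0], [0, 0, 0]]]}}

```text
t: 15.77
ee_pos: [493.8, 44.2, 16.9]
orientation: [0.356, 3.121, 0.002]
ft_force: [1.1, 8.7, 0.9]
width: 13.9
grasp_force: 30.0
```

{"api": "servo_tool", "payload": {"deltas": [[[0, 0, 0], [0, 0, 0]], [[0, 0, 0], [0, 0, 0]], [[0, 0, 0], [0, 0, 0]], [[0, 0, 0], [0, 0, 0]], [[0, 0, 0], [0, 0, 0]]]}}

```text
t: 16.18
ee_pos: [493.8, 44.3, 16.9]
orientation: [0.356, 3.121, 0.002]
ft_force: [0.9, 9.0, 0.4]
width: 13.6
grasp_force: 30.0
```

{"api": "servo_tool", "payload": {"deltas": [[[0, 0, 0], [0, 0, 0]], [[0, 0, 0], [0, 0, 0]], [[0, 0, 0], [0, 0, 0]], [[0, 0, 0], [0, 0, 0]], [[0, 0, 0], [0, 0, 0]]]}}

```text
t: 16.6
ee_pos: [493.8, 44.3, 16.9]
orientation: [0.356, 3.121, 0.002]
ft_force: [0.3, 8.6, 0.5]
width: 14.0
grasp_force: 30.0
```

```bash
python3 l.py
```

```text
wrist lug/finger y [-38.2 -24.   -9.4] 3010
wrist unit -y end [-70.6 -70.  -69.8]
side unit -y end [-71.9 -71.4 -71.2]
scene lug/finger y [-39.9 -27.3  -8. ] 135
scene unit -y end [-71.8 -70.7 -70.3]
16.75 [493.79240932  44.29859629  16.931007  ] [0.86794998 9.78718186 0.28049037] 13.787567761161874 30.000264644622803 tool f [1.32650314 9.73518721] disp [ -0.07331071 -23.77745374]
```

View pics/wrist_l.png

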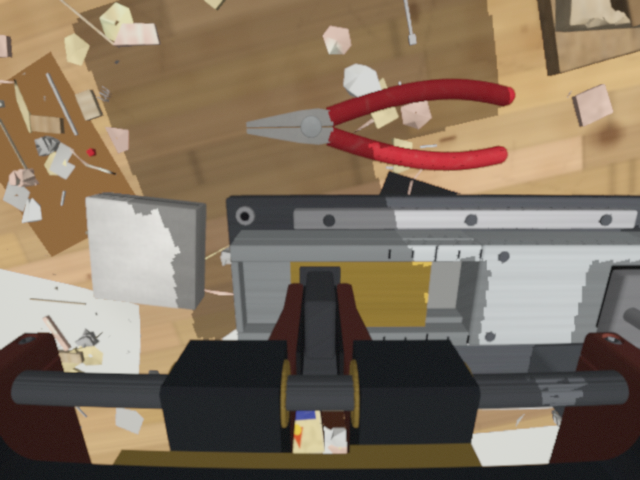

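The lug at (320,310) is held between the fingers. The blade edge at column 430 sits at the long mark and the unit hasn't moved. Displacement is 23.8 mm at about 9 N, so I'm handing in.

```bash
python3 -c "
from workcell import close_job
print(close_job())"
```

```text
the job is handed in; nothing more can be done
None
```

The job is handed in: I cranked the clamp up against its stop, and the gripper is still holding the shutter about 23.8 mm open (half is 24 mm) against about 9 N of spring; the unit showed no movement, the bystanders were not touched, and the pad force was not measured directly.

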